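# Hook down the drop-front hatch of a counter-top pastry case

### The job

Take the hook pole from the counter, put its side pin through the steel eye on the pastry case's hatch, and with it swing the hatch all the way down to its stop, gently, without the hand itself touching the case. Then unhook the pole, lay it flat on the counter clear of the case (do not let go of it before it is down), and leave the other things where they are.

Things in the scene. Friction and masses are not known exactly. Their poses are not given: they have to be found in the camera images.
- case: counter-top pastry case, fixed: black base 145 mm high, glass above, black top; 260 deep (x), 360 wide (y), 300 high. Origin: centre of its underside; z up. Own -x is the front, turned roughly to world -y. On it a hatch: glass in a black frame, 300 wide, 130 high, 12 thick, outside the front plane, hinged along its lower edge, a line along y at x = -130, z = 155 mm; its top swings out and down.
- hatch (a joint): angle of the hatch: 0 shut (upright), grows as it swings outward and down, 1.25 rad at its stop (fully down). A stiff hinge: it stays where it is left, and takes about 2 to 6 N at the eye to move. It starts shut or up to 0.12 rad ajar.
- hatch_hinge (a point): point on the hinge line at the middle of the hatch's width; its axes turn with the hatch and, when shut, are those of the case: -x outward, y along the hinge line, z up the panel.
- eye_slot (a point): nominal eye centre, axes as hatch_hinge, turns with the hatch: 36 mm outward (-x), 100 mm up (z) from the hinge. The eye: flat steel ring on a shank, 27 mm outside, 13 mm hole, 7 mm thick, hole axis along y. It is fixed in a slot: its true centre lies up to 8 mm higher or lower along z than this point, unmeasured: feel or look for it. Exact in x and y. Firmly fixed; pole on case: under 20 N.
- pole: hook pole, 303 mm long, 220 g, lying flat: wooden handle block 120 long (own x, -60 to 60 mm), 20 wide (y), 22 high (z); wooden tail 14 thick to x = -147; steel shaft 12 thick to x = 156; at x = 150 a steel pin 10 thick, flat end, stands out along own -y, 42 mm from the shaft's axis. All centre lines at z = 11. Origin: handle's underside centre. Hook end roughly to world +y, pin to world +x.
- pin_root (a point): where the pin's axis meets the shaft's axis (150, 0, 11 mm in the pole's frame); same axes as the pole
- pin_tip (a point): flat free end of the pin (150, -42, 11 mm in the pole's frame); same axes as the pole
- mug: white mug, 80 mm wide, 90 high; a bystander, origin at the centre of its underside
- saucer: white plate, 120 mm wide, 18 high; a bystander, origin at the centre of its underside
- sugar_jar: glass jar with a steel cap, 72 mm wide, 100 high; a bystander, origin at the centre of its underside
- spoon: steel spoon lying flat, about 0.2 m long, well right of the work; a bystander, origin at the centre of its underside (middle of its length)
- cake_board: round wooden board, 200 mm wide, 14 thick, lying on top of the pastry case; a bystander, origin at the centre of its underside

How it is judged:
By the outcome, as a careful person would: the job done as asked, in the order asked, and still so for the second after the job is handed in, with the robot touching nothing.
It also fails if it takes over 64 s, if anything falls off the work surface, if the arm or the gripper's body presses on something with over 40 N, if the wrist force passes 120 N, or if a joint passes its speed limit or range.

### The arm

A 6-joint arm with a two-finger parallel gripper is mounted at the origin on the work surface. World frame = base frame: x ahead of the robot, y to its left, z up, the work surface at z = 0. Lengths are in mm, angles in rad, forces in N, time in s.
With the tool pointing down it reaches from about 350 to 800 mm from the base axis. Payload 7.3 kg.
Tool frame: the origin (TCP) lies midway between the tips of the shut fingers; the grasp point (between the pads) lies 19 mm behind it; z points along the fingers, y is the line along which they close (so a half turn about z gives the same grasp; the last joint's range is limited). The gripper opens to 85 mm and grips with 20 to 120 N. Pads are 22 mm wide; open, the fingers measure 114 mm over their backs; the gripper's body (76 mm by 85 mm) begins 54 mm behind the grasp point. The pads swing forward as they close: fully open they stand 13 mm farther back than shut.
Start: joints at [1.196, 0.342, 1.524, -0, 1.275, -0.146], TCP at [119.058, 511.341, 231.322] pointing down, gripper open.
Joint ranges: [-2.53, 2.53], [-0.77, 2.02], [0.04, 2.7], [-1, 4.14], [0.28, 2.66], [-3.11, 3.11]. Speed limits (rad/s): [2.57, 2.57, 3.14, 3.14, 3.14, 3.14].

### API

Orientations are given as a 3x3 rotation matrix whose columns are the frame's x, y, z axes.
In Python, from bench import r gives the robot as it stands. Calls block until the motion is done:
- r.move_pose(position, orientation): joint-space move of the TCP to a pose.
- r.movel(position, orientation=None, velocity=150): straight line of the TCP; orientation=None keeps the orientation; velocity is the mean speed in mm/s.
- r.goto_joints(angles): joint-space move.
- r.command_gripper(opening, strength=None): finger opening in mm; strength is the grip in N (None keeps the last); returns when the fingers have stopped.
- r.hold(seconds).
- r.ik(position, orientation): joint angles nearest the present ones, or None.
- r.get_obs(): the state.
- r.grab_frame(name): name is "scene" or "top" or "wrist"; returns a dict with "image" (480x640x3 uint8, red, green, blue), "depth" (480x640 float32, mm along the optical axis (not along the pixel's ray), 0 where there is no reading), "camera_matrix" (3x3 intrinsics, pixels), "rvec" (rotation vector, rad) and "tvec" (3), from world to camera coordinates, as OpenCV has them. Camera axes: x right, y down, z forward; pixel columns grow to the right and rows downward; lengths in mm; the calibration is good to about 2 mm. The wrist camera is an equidistant fisheye: a pixel r from the principal point sees the ray r / f radians off the axis. A picture is of the moment at which its call begins.
A pose or a line that the arm cannot do raises r.IKError and nothing moves.
- r.hand_in(): hands the job in; it is judged then, once.
The state is a dict: "time_s": time; "qpos": joint angles; "joint_vel": joint speeds; "joint_torque": joint torques, N m; "position": TCP position; "tool_rot": TCP orientation; "contact_force": force on the tool from outside, world axes, zero at the start; "moment": the same for the moment, N m; "opening": finger opening in mm; "grip_force": force on a finger pad.
Only numpy, scipy, OpenCV 4.12 (cv2) and the standard library are available. Lean on these libraries where they do the work, as an engineer would, in place of code of your own. Each camera call takes 0.05 s, during which the arm holds its last target. There are 200 camera calls.

## Working session

There is one attempt and no reset: what is moved stays moved. The work goes in short steps, each a Python script; the robot and the scene stay as the last script left them, time stands still between calls to the robot, and variables do not carry over. Pictures are saved under pics/ and viewed, at most 12 in all, crops included, and the job is handed in when it is done.

```bash
ls; mkdir -p pics
cat > h.py <<'E'
import numpy as np, cv2
from bench import r
def load(n):
    f=r.grab_frame(n); np.savez(f'pics/{n}.npz',**f); return f
def RT(f): return cv2.Rodrigues(np.array(f['rvec'],float))[0], np.array(f['tvec'],float).ravel()
def cloud(f):
    d=f['depth'].astype(float); K=np.array(f['camera_matrix']); R,t=RT(f)
    v,u=np.mgrid[:480,:640]
    P=np.stack([(u-K[0,2])/K[0,0]*d,(v-K[1,2])/K[1,1]*d,d],-1)
    return (P-t)@R
def ray_z(f,uv,z):
    K=np.array(f['camera_matrix']); R,t=RT(f); uv=np.atleast_2d(uv).astype(float)
    d=np.c_[(uv[:,0]-K[0,2])/K[0,0],(uv[:,1]-K[1,2])/K[1,1],np.ones(len(uv))]@R
    c=-R.T@t; return c+d*((z-c[2])/d[:,2])[:,None]
def proj(f,P):
    R,t=RT(f); return cv2.projectPoints(np.atleast_2d(np.array(P,float)),np.array(f['rvec'],float),t,np.array(f['camera_matrix'],float),None)[0][:,0]
E
python3 - <<'E'
from h import *
for n in ('scene','top'):
    f=load(n); cv2.imwrite(f'pics/{n}1.png',f['image'][...,::-1]); R,t=RT(f); print(n,(-R.T@t).round(),f['camera_matrix'])
print(r.get_obs())
E
```

```text
pics
scene [1151.  -21. 1160.] [[474.45439877   0.         320.16977919]
 [  0.         474.45439877 242.22544049]
 [  0.           0.           1.        ]]
top [ 500.  -59. 1466.] [[557.16134635   0.         321.26665774]
 [  0.         557.16134635 246.27462238]
 [  0.           0.           1.        ]]
{'time_s': 0.1, 'qpos': array([ 1.19602053e+00,  3.42662525e-01,  1.52495818e+00, -2.93924290e-05,
        1.27540789e+00, -1.45996445e-01]), 'joint_vel': array([-0.00039725, -0.00068783, -0.00327439, -0.00169103, -0.00121326,
        0.0007611 ]), 'joint_torque': array([ 2.71562792e-03, -4.34444046e+01, -2.46491611e+01,  4.43968156e-05,
        4.62307667e-03,  3.54228177e-05]), 'position': array([118.90951812, 510.9686011 , 230.67773829]), 'tool_rot': array([[-9.73945849e-01,  2.26780145e-01, -4.99478645e-04],
       [ 2.26780622e-01,  9.73944935e-01, -1.34656574e-03],
       [ 1.81090323e-04, -1.42475419e-03, -9.99998969e-01]]), 'contact_force': array([-0.43258379,  0.0216941 ,  1.1926361 ]), 'moment': array([-0.01256457, -0.03264988, -0.02930132]), 'grip_force': 0.0, 'opening': 85.1472371214735}
```

View pics/scene1.png

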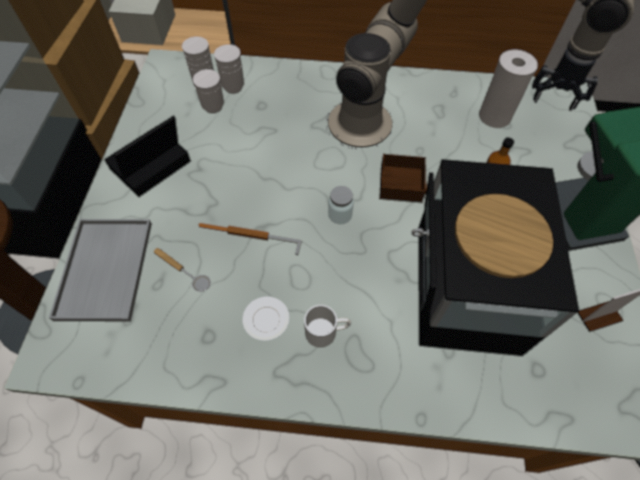

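View pics/top1.png

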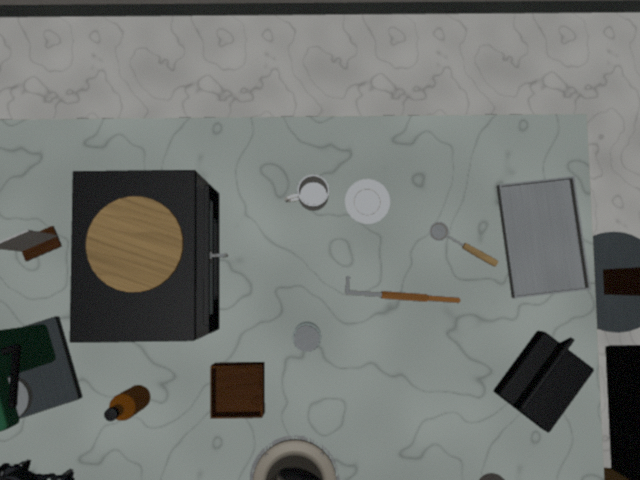

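The scene view shows the pole from (200,226) to (300,243) with its pin tip at (297,253), and the eye at about (418,233). The top view shows the case top at (72–196, 171–340), the eye at about (220,255), and the pole from (347,292) to (460,300) with its pin tip at (347,278).

```bash
cat > m.py <<'E'
from h import *
T=dict(np.load('pics/top.npz')); S=dict(np.load('pics/scene.npz'))
C=cloud(T); im=T['image'].astype(int)
roi=np.zeros((480,640),bool); roi[150:360,50:240]=1
top=(np.abs(C[...,2]-300)<12)&roi
print('z case top med',np.median(C[...,2][top]))
cn=max(cv2.findContours((((C[...,2]>285)&roi)*255).astype(np.uint8),0,1)[0],key=cv2.contourArea)
print(cv2.minAreaRect(cn))
Cs=cloud(S)
# black top corners from top view: dark mask
g=im.max(-1); dark=((g<60)&roi&(C[...,2]>285)); 
cs=max(cv2.findContours((((C[...,2]>292)&roi)*255).astype(np.uint8),0,1)[0],key=cv2.contourArea)
b=cv2.boxPoints(cv2.minAreaRect(cs)); W=ray_z(T,b,300); print('corners',W.round(1)); print([np.linalg.norm(W[i]-W[i-1]).round(1) for i in range(4)])
# pole: wood and steel
roi=np.zeros((480,640),bool); roi[265:315,335:475]=1
hsv=cv2.cvtColor(T['image'],cv2.COLOR_RGB2HSV)
bg=cv2.medianBlur(T['image'],1)
wood=roi&(im[...,0]-im[...,2]>30)
ys,xs=np.nonzero(wood); P=ray_z(T,np.c_[xs,ys],16)
c=P[:,:2].mean(0); d=np.linalg.svd(P[:,:2]-c)[2][0]; d*=np.sign(d[1]); s=(P[:,:2]-c)@d
print('wood',c,d,'yaw',np.arctan2(d[1],d[0]),s.min(),s.max(),'z',np.median(C[wood][:,2]))
for n,f,rr in(('topeye',T,(235,275,205,235)),('pin',T,(272,302,340,385)),('sceneye',S,(220,245,408,435))):
    a=f['image'][rr[0]:rr[1],rr[2]:rr[3]]
    cv2.imwrite(f'pics/{n}.png',cv2.resize(a,None,fx=10 if n!='pin' else 8,fy=10 if n!='pin' else 8,interpolation=cv2.INTER_NEAREST)[...,::-1])
a=[cv2.resize(cv2.imread(f'pics/{n}.png'),(380,290),interpolation=0) for n in('topeye','pin','sceneye')]
cv2.imwrite('pics/crops.png',np.vstack([np.hstack(a[:2]),np.hstack([a[2],a[2]*0])]))
for n,(u,v) in dict(mug=(313,192),saucer=(367,201),jar=(307,336),spoon=(465,246)).items(): print(n,C[v,u].round())
print('box',C[390,238].round())
E
python3 m.py
```

```text
z case top med 299.91098272620036
((133.0, 256.5), (173.0, 126.0), 90.0)
corners [[749.7 455.4 300. ]
 [746.2 190.3 300. ]
 [383.9 190.3 300. ]
 [388.2 449.7 300. ]]
[np.float64(361.5), np.float64(265.1), np.float64(362.2), np.float64(259.5)]
wood [ 464.92082252 -321.58208565] [0.08461279 0.99641391] yaw 1.4860822459314427 -109.85652442043306 91.39619343645859 z 19.38660934935313
mug [746. -56.   1.]
saucer [ 720. -198.    3.]
jar [376. -36.  96.]
spoon [ 596. -452.   14.]
box [232. 146.   1.]
```

View pics/crops.png

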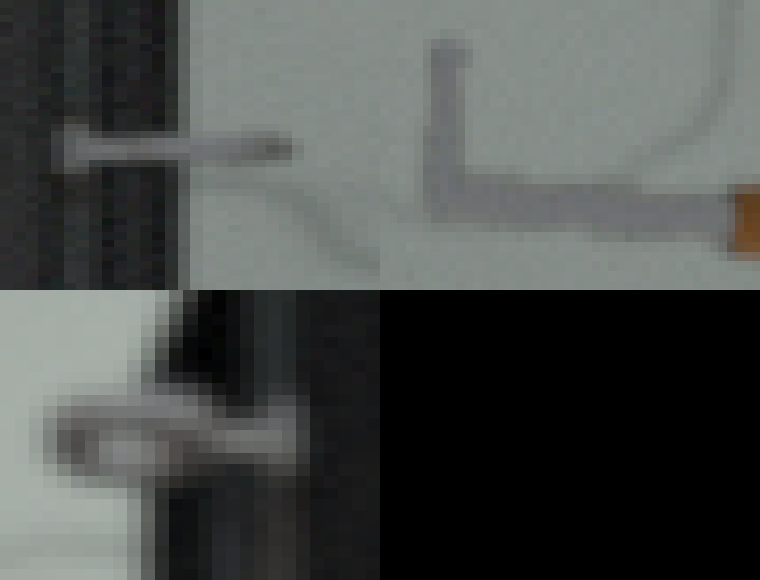

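The crop shows the eye edge-on from the top, with its outer end at about (228,255.3), and the ring hole from the scene camera at about (416.6,233). The pin tip is at (347.6,276) and the pin root at about (347.8,293).

```bash
cat > m2.py <<'E'
from h import *
T=dict(np.load('pics/top.npz')); S=dict(np.load('pics/scene.npz'))
C=cloud(T); roi=np.zeros((480,640),bool); roi[150:360,50:240]=1
m=(C[...,2]>285)&roi
def fit(P): 
    l=cv2.fitLine(P.astype(np.float32),cv2.DIST_HUBER,0,.01,.01).ravel(); return l
rows=np.arange(185,328); L=[np.nonzero(m[v])[0].min()-.5 for v in rows]; Rr=[np.nonzero(m[v])[0].max()+.5 for v in rows]
cols=np.arange(85,185); U=[np.nonzero(m[:,u])[0].min()-.5 for u in cols]; D=[np.nonzero(m[:,u])[0].max()+.5 for u in cols]
for n,p in dict(back=np.c_[L,rows],front=np.c_[Rr,rows],far=np.c_[cols,U],near=np.c_[cols,D]).items():
    W=ray_z(T,p,300)[:,:2]; l=fit(W); print(n,l.round(4),'med',np.median(W,0).round(1))
def tri(a,b):
    P1=np.c_[RT(T)]if 0 else np.hstack([RT(T)[0],RT(T)[1][:,None]]); P2=np.hstack([RT(S)[0],RT(S)[1][:,None]])
    X=cv2.triangulatePoints(T['camera_matrix']@P1,S['camera_matrix']@P2,np.array(a,float)[:,None],np.array(b,float)[:,None]).ravel(); X=X[:3]/X[3]
    print(X.round(1),'res',(proj(T,X)-a).round(2),(proj(S,X)-b).round(2)); return X
print('eye');tri((221.5,255.0),(416.6,233))
print('pin top', ray_z(T,[(347.6,276),(347.8,293.2),(383,295.5)],13).round(1))
# hatch frame points in top depth
for u in range(194,230,2): print(u,C[200,u].round(),C[300,u].round(),C[255,u].round())
E
python3 m2.py
python3 - <<'E'
from h import *
f=load('wrist'); R,t=RT(f); o=r.get_obs(); c=-R.T@t
print('cam in tool',o['tool_rot'].T@(c-o['position']), 'axes in tool',(o['tool_rot'].T@R.T).round(2),f['camera_matrix'])
E
```

```text
back [ 1.000000e+00 -1.700000e-03  5.694377e+02  4.512814e+02] med [568.1 451.3]
front [ 1.000000e+00 -2.600000e-03  5.642865e+02  1.683246e+02] med [563.8 168.4]
far [ 2.200000e-03 -1.000000e+00  7.478177e+02  3.633810e+02] med [747.9 319.9]
near [2.900000e-03 1.000000e+00 3.885803e+02 3.487264e+02] med [388.5 317.1]
eye
[568.6 145.9 243.4] res [[0.3 0. ]] [[0.4  0.01]]
pin top [[ 522.  -142.6   13. ]
 [ 477.3 -142.3   13. ]
 [ 469.9 -233.8   13. ]]
194 [683. 195. 296.] [473. 194. 300.] [566. 195. 298.]
196 [683. 192. 292.] [469. 224. 144.] [575. 223. 149.]
198 [706. 218. 149.] [469. 218. 146.] [575. 219. 144.]
200 [706. 214. 145.] [469. 214. 147.] [575. 214. 147.]
202 [706. 209. 145.] [469. 210. 142.] [575. 210. 143.]
204 [685. 177. 284.] [472. 178. 277.] [567. 177. 281.]
206 [685. 173. 282.] [472. 172. 285.] [567. 173. 284.]
208 [685. 168. 283.] [472. 168. 285.] [567. 169. 281.]
210 [694. 176. 219.] [470. 176. 219.] [568. 169. 257.]
212 [699. 177. 192.] [469. 181. 168.] [568. 165. 254.]
214 [717. 193.  76.] [467. 194.  76.] [568. 161. 254.]
216 [720. 192.  54.] [466. 192.  54.] [568. 156. 257.]
218 [725. 192.  24.] [465. 193.  23.] [568. 151. 262.]
220 [728. 190.   3.] [465. 192.   0.] [568. 147. 259.]
222 [729. 186.  -3.] [464. 186.   1.] [568. 142. 262.]
224 [728. 180.   3.] [464. 181.   4.] [568. 138. 261.]
226 [728. 175.  -1.] [464. 175.   4.] [568. 135. 256.]
228 [728. 170.  -3.] [464. 171.  -1.] [582. 171.  -3.]
cam in tool [ 7.03445632e+01 -4.10654983e-02 -1.41593827e+02] axes in tool [[-0.   -0.96 -0.27]
 [ 1.   -0.   -0.  ]
 [-0.   -0.27  0.96]] [[371.64829954   0.         315.4860002 ]
 [  0.         371.64829954 233.96647311]
 [  0.           0.           1.        ]]
```

```bash
cat >> h.py <<'E'
def Rt(d,pitch=0):
    """tool pointing down, tool x along horizontal pole direction d; pitch>0 raises hook end"""
    d=np.array([d[0],d[1],0.]); d/=np.linalg.norm(d); up=np.array([0,0,1.])
    x=np.cos(pitch)*d+np.sin(pitch)*up; z=np.sin(pitch)*d-np.cos(pitch)*up
    return np.c_[x,np.cross(z,x),z]
def fish(f,uv):
    K=np.array(f['camera_matrix']); R,t=RT(f); uv=np.atleast_2d(uv).astype(float)
    p=(uv-K[:2,2])/K[0,0]; th=np.linalg.norm(p,axis=1)+1e-9
    d=np.c_[p/th[:,None]*np.sin(th)[:,None],np.cos(th)]@R
    return -R.T@t,d
def fish_z(f,uv,z):
    c,d=fish(f,uv); return c+d*((z-c[2])/d[:,2])[:,None]
def fproj(f,P):
    R,t=RT(f); K=np.array(f['camera_matrix']); p=np.atleast_2d(P)@R.T+t
    rr=np.linalg.norm(p[:,:2],axis=1)+1e-9; th=np.arctan2(rr,p[:,2])
    return p[:,:2]/rr[:,None]*th[:,None]*K[0,0]+K[:2,2]
E
python3 - <<'E'
from h import *
o=r.get_obs(); p=o['position'].copy(); p[2]=480
r.movel(p,velocity=300)
d=np.array([.0846,.9964]); g=np.array([466,-290])+30*d
q=r.get_obs()['qpos'].copy(); 
R=Rt(d); tgt=[g[0],g[1],160]
print(r.ik(tgt,R))
q[0]=-0.45; r.goto_joints(q)
print(r.ik(tgt,R))
r.move_pose(tgt,R); r.hold(.3)
f=load('wrist'); cv2.imwrite('pics/w1.png',f['image'][...,::-1]); print(r.get_obs()['time_s'],r.get_obs()['qpos'].round(2))
print(fproj(f,[[466,-290,22],[477.3,-142.3,11]]))
E
```

```text
[-6.49839629e-01  4.29103278e-01  1.60018631e+00 -4.44089210e-16
  1.11230307e+00 -5.65137118e-01]
[-6.49839629e-01  4.29103278e-01  1.60018631e+00 -4.44089210e-16
  1.11230307e+00 -5.65137118e-01]
5.4667 [-0.65  0.43  1.6  -0.    1.11 -0.57]
[[316.97609867 258.12717905]
 [315.26257876  69.80849384]]
```

View pics/w1.png

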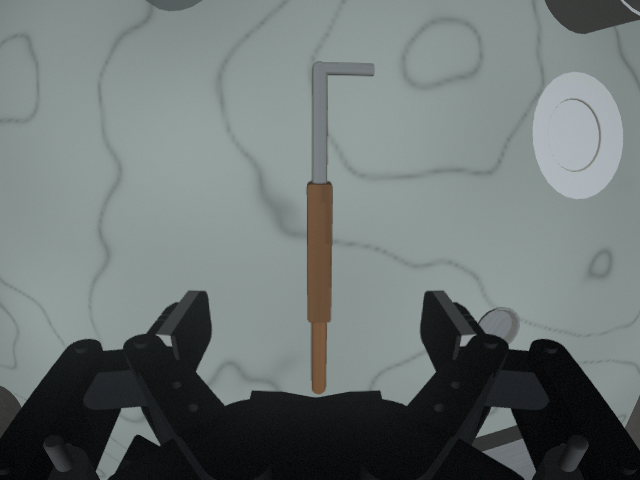

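The wrist view shows the pole upright in the picture: handle ends at (319.5,182) and (319,322), pin root at (320,69), pin tip at (374,69.5).

Run:
```python
from h import *
f=dict(np.load('pics/wrist.npz'))
a=fish_z(f,[(319.5,182),(319,322)],20); b=fish_z(f,[(319.8,69),(374,69.5),(320,150)],14)
print(a.round(1),b.round(1))
d=(b[0]-a[1])[:2]; print('len',np.linalg.norm(d),'expect 210'); d/=np.linalg.norm(d); print(d)
o=((a[0]+a[1])/2)[:2]; o2=b[0][:2]-150*d; print(o,o2)
o=(o+o2)/2; g=o+30*d; R=Rt(d); print('origin',o)
r.movel([g[0],g[1],60],R,velocity=200); r.movel([g[0],g[1],3],R,velocity=80)
print(r.get_obs()['contact_force'])
r.command_gripper(10,120); r.hold(.2)
s=r.get_obs(); print(s['opening'],s['grip_force'],s['contact_force'],s['time_s'],s['position'])
np.savez('grasp.npz',o=o,d=d)
r.movel([g[0],g[1],150],R,velocity=150); r.hold(.2)
f=load('wrist'); cv2.imwrite('pics/w2.png',f['image'][...,::-1]); s=r.get_obs(); print(s['opening'],s['contact_force'],s['moment'],s['time_s'])
```

```text
[[ 473.1 -229.6   20. ]
 [ 462.8 -349.4   20. ]] [[ 480.8 -142.4   14. ]
 [ 522.3 -145.4   14. ]
 [ 475.5 -205.5   14. ]]
len 207.71606074628662 expect 210
[0.08663641 0.99624   ]
[ 467.90830903 -289.50809973] [ 467.75831393 -291.88476631]
origin [ 467.83331148 -290.69643302]
[ 0.62686609 -0.97700859 -0.24888583]
17.25811363223556 118.10277342796326 [-1.14431992  0.73289275  5.38779434] 7.8083 [ 470.80739676 -261.01578381    3.67026627]
17.2028176825801 [ 0.30966505 -0.27451315 -2.1494815 ] [ 0.06016796 -0.01103537 -0.02799785] 9.1917
```

View pics/w2.png

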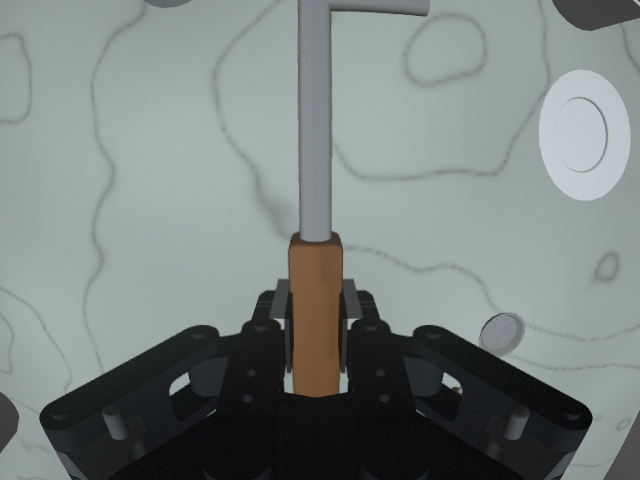

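The wrist view shows the pole held square. The pin is just inside the top edge, with its root at about (315,5) and its tip at (429,8).

Run:
```python
from h import *
f=dict(np.load('pics/wrist.npz')); s=r.get_obs()
for P in([120,0,-7.3],[120,42,-7.3]): print(fproj(f,s['position']+s['tool_rot']@P).round(1))
d=np.array([.0022,1]); R=Rt(d)
r.movel([450,-120,310],R,velocity=300)
out=[]
for i,(x,y,z) in enumerate([(408,36,312),(500,36,312)]):
    r.movel([x,y,z],R,velocity=200); r.hold(.3)
    f=load('wrist'); np.savez(f'pics/eye{i}.npz',**f); p=fproj(f,[568,146,245])[0]; print(p, r.get_obs()['position'],r.get_obs()['contact_force'])
    u,v=p.round().astype(int); u0=np.clip(u-50,0,540); v0=np.clip(v-40,0,400)
    out.append(cv2.resize(f['image'][v0:v0+75,u0:u0+100],(800,600) if 0 else (400,300),interpolation=0)); print(u0,v0)
cv2.imwrite('pics/eyes.png',np.hstack(out)[...,::-1]); print(r.get_obs()['time_s'])
```

```text
[[319.8  -2.7]]
[[432.6   4.4]]
[564.41978751  83.97582861] [408.117164    35.59278768 311.91465447] [ 0.21854403  0.64381693 -2.59453695]
514 44
[437.32826606  66.02746386] [499.59784987  36.02735852 312.44861143] [-0.83652087  0.65791325 -1.92276296]
387 26
12.325
```

View pics/eyes.png

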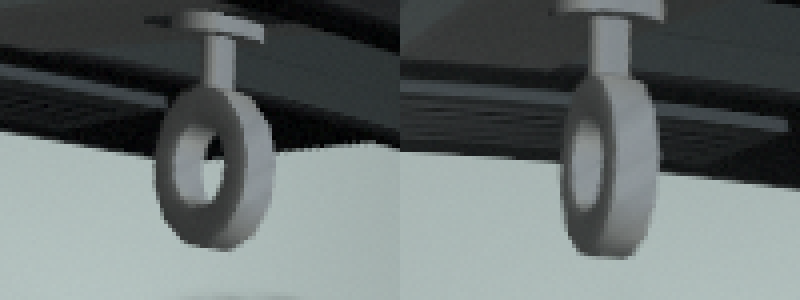

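The two crops show the ring. The near-face hole centre is at about (200,165) in the left crop, which is (563.6,84.9) in the frame, and at about (186,165) in the right crop, which is (433.1,66.9).

Run:
```python
from h import *
A=[dict(np.load(f'pics/eye{i}.npz')) for i in(0,1)]
def tri(ps):
    M=np.zeros((3,3));b=np.zeros(3)
    for f,p in zip(A,ps):
        c,d=fish(f,p); d=d[0]/np.linalg.norm(d[0]); Q=np.eye(3)-np.outer(d,d); M+=Q;b+=Q@c
    X=np.linalg.solve(M,b); print(X.round(1),[(fproj(f,X)[0]-p).round(2) for f,p in zip(A,ps)])
tri([(563.6,84.9),(433.1,66.9)])
# outer end of near face / ring bottom: left crop (197,247) right (190,255)
tri([(514+215/4-.4,44+249/4-.4),(387+205/4-.4,26+257/4-.4)])
# flange centre joint shank: 
tri([(514+218/4-.4,44+36/4-.4),(387+210/4-.4,26+17/4-.4)])
```

```text
[564.1 144.4 249.2] [array([-0.  ,  0.01]), array([ 0.  , -0.01])]
[566.4 131.1 250.4] [array([ 0.01, -0.08]), array([-0.  ,  0.09])]
[567.8 166.7 250.5] [array([ 0.02, -0.16]), array([-0.01,  0.18])]
```

Run:
```python
from h import *
d=np.array([.0022,1]); R=Rt(d)
r.movel([508,25.9,290],R,velocity=150)
r.movel([508,25.9,242.2],R,velocity=100); r.hold(.4)
s=r.get_obs(); print(s['position'],s['contact_force'],s['time_s'])
f=load('wrist'); S=load('scene'); np.savez('pics/pre_pose.npz',p=s['position'],R=s['tool_rot'])
e=[567.6,144.4,249.5]; print(fproj(f,e),proj(S,e))
a=cv2.resize(f['image'][0:75,300:500],(800,300),interpolation=0)
u,v=proj(S,e)[0].round().astype(int); print(u,v)
b=cv2.resize(S['image'][v-15:v+15,u-40:u+40],(800,300),interpolation=0)
cv2.imwrite('pics/pre.png',np.vstack([a,b])[...,::-1])
```

```text
[508.08726306  25.88009937 242.44625705] [-0.58744301 -0.47440396 -3.11347739] 13.6667
[[473.97656932  14.21044905]] [[416.82024135 231.15722911]]
417 231
```

View pics/pre.png

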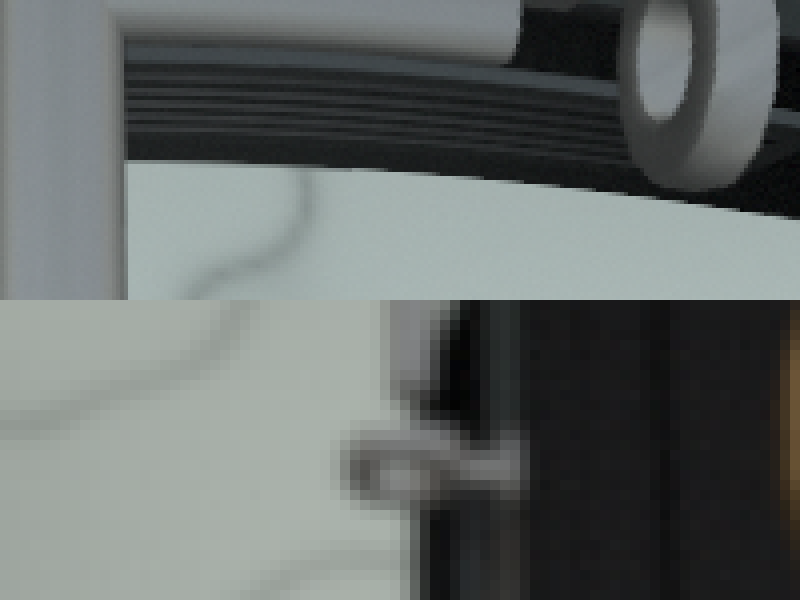

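The wrist half shows the pin's near edge ending at (429.5,15.7) and the hole centre at about (466,15). The scene half shows the pin stripe at columns 415.8–420.5, ending at row 225.5, just above the ring.

```bash
cat > chk.py <<'E'
from h import *
from scipy.optimize import brentq
f=dict(np.load('pics/wrist.npz')); S=dict(np.load('pics/scene.npz')); q=np.load('pics/pre_pose.npz')
print('tcp->cam',q['R'].T@(fish(f,(300,200))[0]-q['p']))
def axis_y(uv,rad,z,x=None):
    c,d=fish(f,uv); d=d[0]; n=np.array([-d[2],d[1]]) # normal in (y,z) plane of ray
    n=np.array([d[2],-d[1]]);n/=np.linalg.norm(n)
    g=lambda s:[(y) for y in [((-(z-c[2])*n[1]+s*rad)/n[0]+c[1])]][0]
    return g(1),g(-1)
for z in(248.5,249.7,251): print('pin y',axis_y((300+500/4,62/4-.4),5,z),axis_y((300+250/4,39/4-.4),5,z),axis_y((300+400/4,54/4-.4),5,z))
print('ring y',axis_y((300+672/4,187/4-.4),13.5,249.5))
print('pin tip x',fish_z(f,(429.5,12),252)[0],'shaft edges x',fish_z(f,[(300+3/4,60),(300+122/4,60)],249.7).round(1))
for P in([550,144.4,249.7],[567.6,144.4,249.5],[530,144.4,249.7]): print(proj(S,P))
g=cv2.cvtColor(S['image'],cv2.COLOR_RGB2GRAY)
for v in(218,220,222,224): print(v,g[v,408:428])
for v in(229,230,231,232,233,234,235): print(v,g[v,408:436])
E
python3 chk.py
```

```text
tcp->cam [  69.21956667   -1.44005436 -141.69946377]
pin y (np.float64(136.24372697479822), np.float64(146.8131219073615)) (np.float64(136.6369247077976), np.float64(147.21585590112525)) (np.float64(136.08260169011993), np.float64(146.64811013683047))
pin y (np.float64(135.83305146656437), np.float64(146.40244639912765)) (np.float64(136.222728490068), np.float64(146.80165968339566)) (np.float64(135.67336881042897), np.float64(146.2388772571395))
pin y (np.float64(135.38815299931105), np.float64(145.95754793187433)) (np.float64(135.77401592086088), np.float64(146.35294711418857)) (np.float64(135.23003319076375), np.float64(145.7955416374743))
ring y (np.float64(116.60117634664883), np.float64(144.52153323552506))
pin tip x [548.45937535 141.80315602 252.        ] shaft edges x [[501.6 121.5 249.7]
 [512.2 121.5 249.7]]
[[416.82387429 224.56971342]]
[[416.82024135 231.15722911]]
[[416.81000664 217.26578597]]
218 [171 173 172 172 173 172 167 150 130 128 131 123 103  71  36  10  19  31
  42  47]
220 [172 172 173 173 173 173 168 152 131 129 129 114  77  39  10   6  18  28
  40  46]
222 [1
[... 300 characters left out ...]
166 150 130 119 116 118 119 119 118 118 120 116  96  71  52  54
  70  90  89  57  28  25  26  25  27  25]
231 [174 172 161 135 110  97  98 102 106 104  97  96 101 106 100  91  87  90
  94 104  96  62  28  24  23  26  25  23]
232 [175 171 159 129  95  81  91 108 118 115  99  89  82  84  92 103 112 115
 114 113 100  65  28  22  26  27  26  25]
233 [175 171 159 129  92  78  99 123 133 130 117 100  79  69  78  92 103 106
 106 108  96  63  30  25  26  24  26  23]
234 [174 172 163 140 105  86  97 119 129 128 119 101  79  63  60  64  69  70
  77  89  83  55  28  21  25  29  29  25]
235 [175 174 170 155 132 109 103 110 115 112 102  85  66  53  43  41  40  41
  53  67  64  44  27  25  26  26  25  24]
```

```bash
cat > ins.py <<'E'
from h import *
import sys
R=Rt([.0022,1]); off=[(0,0),(0,1.8),(0,-1.8),(1.2,.8),(-1.2,.8),(1.2,-1),(-1.2,-1),(0,3.5),(0,-3.5)]
X0,Y0,Z0=508.,23.9,242.2
def go(x,y,z,v): r.movel([x,y,z],R,velocity=v)
go(X0+8,Y0,Z0,80); r.hold(.3); F0=r.get_obs()['contact_force']
for dy,dz in off:
    go(X0+9,Y0+dy,Z0+dz,60); go(X0+13,Y0+dy,Z0+dz,50)
    ok=True
    for k in np.arange(14,25,1.):
        go(X0+k,Y0+dy,Z0+dz,25); F=r.get_obs()['contact_force']-F0
        if abs(F[0])>3.5: ok=False; break
    print(dy,dz,k,F.round(1),r.get_obs()['time_s'])
    if ok: 
        break
    if r.get_obs()['time_s']>26: break
if ok:
    go(X0+38,Y0+dy,Z0+dz,50); r.hold(.2); s=r.get_obs(); print('in',(s['contact_force']-F0).round(1),s['position'],s['time_s'])
f=load('wrist');S=load('scene')
u,v=417,231
cv2.imwrite('pics/ins.png',np.vstack([cv2.resize(f['image'][0:75,300:500],(800,300),interpolation=0),cv2.resize(S['image'][v-15:v+15,u-40:u+40],(800,300),interpolation=0)])[...,::-1])
E
python3 ins.py
```

```text
0 0 24.0 [-0.5 -0.1  1.3] 17.5667
in [0.5 0.2 1.2] [545.8435376   23.91418002 242.18461865] 18.2
```

View pics/ins.png

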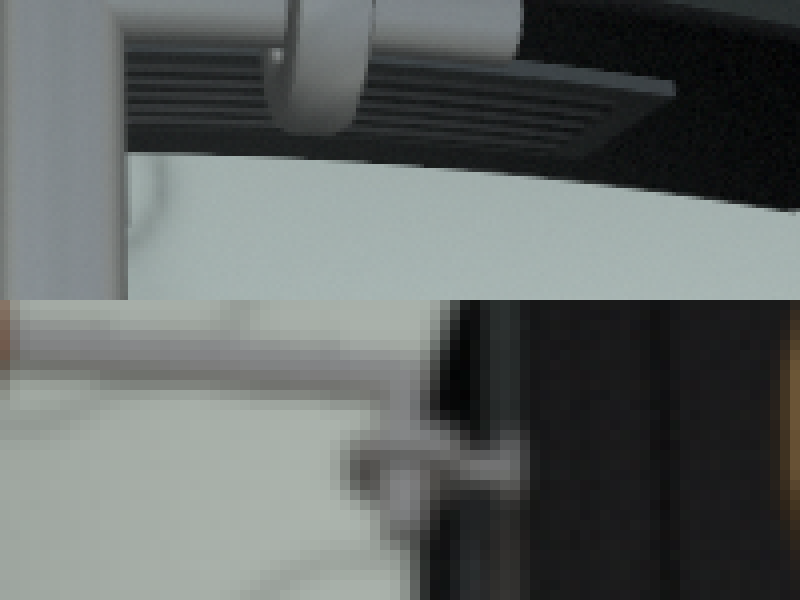

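The pin is through the ring in both views: wrist ring at about (380,15), scene ring at (416,231). Next I swing the hatch along its arc under force watch.

```bash
cat > swing.py <<'E'
from h import *
R=Rt([.0022,1]); s=r.get_obs(); F0=np.array([-.6,-.3,-2.6])
X=s['position'][0]; ty,tz=23.9-144.4,242.2-249.5   # tcp minus pin in y,z
hy,hz=191.,155.; rad=np.hypot(hy-144.4,249.5-hz); ph0=np.arctan2(hy-144.4,249.5-hz); th0=ph0-np.arctan2(36,99); dr=0
print('rad',rad,'th0',th0)
th=th0; log=[]
while th<1.36:
    th+=.04 if th<1.18 else .012
    ph=th-th0+ph0
    u=np.array([-np.sin(ph),np.cos(ph)]); t=np.array([-np.cos(ph),-np.sin(ph)])
    p=np.array([hy,hz])+(rad+dr)*u+[ty,tz]
    r.movel([X,p[0],p[1]],R,velocity=35)
    F=(r.get_obs()['contact_force']-F0); fr=F[1:]@u; ft=-F[1:]@t
    log.append((th,F[0],ft,fr,dr)); dr+=np.clip(.12*fr,-.3,.3) if abs(fr)>1.5 else 0
    if ft>10.5 or np.linalg.norm(F)>14: print('stop');break
L=np.array(log); print(L[::3].round(2)); print(L[-8:].round(2)); s=r.get_obs(); print(s['time_s'],s['position'],s['moment'])
np.savez('swing.npz',hy=hy,hz=hz,rad=rad+dr,ph=ph,X=X,F0=F0)
f=load('wrist');S=load('scene');T=load('top')
cv2.imwrite('pics/sw.png',np.hstack([cv2.resize(f['image'],(400,300)),cv2.resize(S['image'][190:290,370:503],(400,300),interpolation=0)])[...,::-1])
E
python3 swing.py
```

```text
rad 105.36512705824447 th0 0.10935883459009332
stop
[[ 0.15  1.72  2.02 -0.2   0.  ]
 [ 0.27  1.4   1.87 -1.34 -0.48]
 [ 0.39  1.81  1.91 -2.48 -1.  ]
 [ 0.51  0.14  3.32 -1.55 -1.54]
 [ 0.63  0.49  1.73  0.1  -1.98]
 [ 0.75  0.27  3.27 -0.05 -1.98]
 [ 0.87  0.92  1.94  0.23 -1.98]
 [ 0.99  1.78  1.9  -0.36 -1.98]
 [ 1.11  0.94  1.56 -1.2  -1.98]
 [ 1.2   1.71  1.25  0.13 -1.98]
 [ 1.24  1.45  2.41  0.54 -1.98]
 [ 1.27  1.52  2.38  0.   -2.17]
 [ 1.31 -0.31  8.67  1.9  -2.17]]
[[ 1.24  1.45  2.41  0.54 -1.98]
 [ 1.25  0.37  2.88  0.36 -1.98]
 [ 1.26  0.87  2.52 -1.64 -1.98]
 [ 1.27  1.52  2.38  0.   -2.17]
 [ 1.29  0.4   3.55  0.67 -2.17]
 [ 1.3  -0.92  6.73  1.31 -2.17]
 [ 1.31 -0.31  8.67  1.9  -2.17]
 [ 1.32 -1.47 11.11  2.32 -1.94]]
28.25 [546.3307478  -32.6356158  138.30326684] [0.80070771 0.05792872 0.16169073]
```

View pics/sw.png

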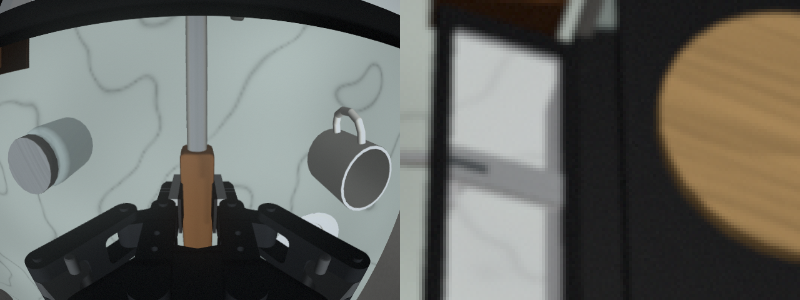

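The scene crop shows the hatch tipped out flat with its frame at about columns 440–560 and the pole entering underneath at (400,160). The wrist view shows the pole still square in the hand. The force rise confirms the stop.

```bash
cat > un.py <<'E'
from h import *
q=np.load('swing.npz'); R=Rt([.0022,1]); F0=q['F0']; ph=float(q['ph']); X=float(q['X'])
T=dict(np.load('pics/top.npz')); C=cloud(T)
m=(C[...,2]>180)&(C[...,2]<215)&(C[...,1]>40)&(C[...,1]<110)&(C[...,0]>430)&(C[...,0]<700)
print('hatch edge y 2%',np.percentile(C[m][:,1],[1,3,10]).round(1),'z',np.median(C[m][:,2]).round(1),m.sum())
s=r.get_obs(); p=s['position'].copy(); p[0]=X; t=np.array([0,-np.cos(ph),-np.sin(ph)])
ty,tz=23.9-144.4,242.2-249.5
base=np.array([X,*(np.array([q['hy'],q['hz']])+q['rad']*np.array([-np.sin(ph),np.cos(ph)])+[ty,tz])])
for k in np.arange(1,9)*.6:
    r.movel(base-k*t,R,velocity=20); r.hold(.1); F=r.get_obs()['contact_force']-F0; ft=-F@t; print(k,ft.round(2),F.round(1))
    if ft<1: break
k+=.7; b=base-k*t; r.movel(b,R,velocity=20); r.hold(.2); F1=r.get_obs()['contact_force']; print('centred',(F1-F0).round(1))
for dx in np.arange(3,52,3.):
    r.movel(b-[dx,0,0],R,velocity=40); F=r.get_obs()['contact_force']-F1
    if np.linalg.norm(F)>4: print(dx,F.round(1))
    if np.linalg.norm(F)>10: print('snag');break
print(dx,r.get_obs()['time_s'],r.get_obs()['moment'])
f=load('wrist');S=load('scene');T=load('top')
cv2.imwrite('pics/un.png',np.hstack([cv2.resize(T['image'][150:350,180:480],(450,300)),cv2.resize(S['image'][190:290,300:415],(345,300),interpolation=0)])[...,::-1])
E
python3 un.py
```

```text
hatch edge y 2% [66.9 67.4 70.6] z 187.3 1733
0.6 9.86 [-0.7 -1.6  9.7]
1.2 8.67 [-0.5 -0.8  8.6]
1.7999999999999998 7.32 [-0.1 -0.8  7.3]
2.4 7.12 [0.8 0.4 7.2]
3.0 6.57 [1.7 0.  6.6]
3.5999999999999996 4.53 [0.6 0.8 4.6]
4.2 2.63 [0.8 0.8 2.7]
4.8 1.99 [ 0.9 -0.   2. ]
centred [ 1.3 -0.1 -0.8]
51.0 35.9 [ 0.07322792 -0.0025133   0.0263436 ]
```

View pics/un.png

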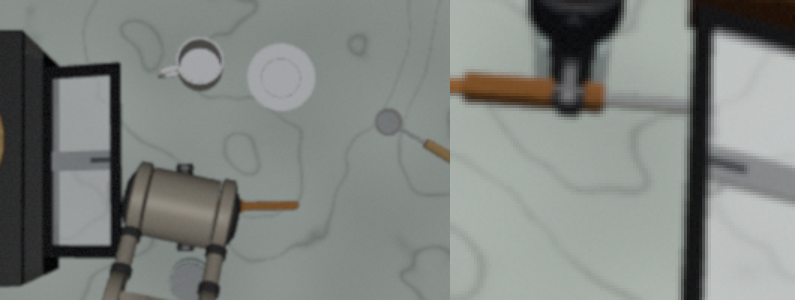

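The top view shows the hatch frame down at columns about 47–120, rows 65–255, the hand behind it, and the pole's tail at (298,205). The scene crop shows the pole held level and off the eye. Next I retreat and lay the pole down.

```bash
cat > lay.py <<'E'
from h import *
R=Rt([.0022,1]); s=r.get_obs(); p=s['position'].copy()
p[1]-=90; r.movel(p,R,velocity=150)
T=load('top'); C=cloud(T)
for x in (480,520,620,660):
    P=C[(abs(C[...,0]-x)<6)&(C[...,2]>150)&(C[...,1]>30)&(C[...,1]<180)]; e=P[P[:,1]<P[:,1].min()+6]; print(x,e[:,1].min().round(1),np.median(e[:,2]).round(1))
r.movel([470,-262,120],R,velocity=250); r.movel([470,-262,14],R,velocity=120); r.hold(.3)
F1=r.get_obs()['contact_force']
z=14
while z>2.6:
    z-=1; r.movel([470,-262,z],R,velocity=15); F=r.get_obs()['contact_force']-F1
    if F[2]>3: break
s=r.get_obs(); print(z,F.round(1),s['moment'].round(2),s['time_s'])
f=load('wrist'); cv2.imwrite('pics/lay.png',f['image'][...,::-1])
S=load('scene'); T=load('top'); C=cloud(T); im=T['image'].astype(int)
print('shaft z near pin?',[C[v,u].round(0) for u,v in proj(T,[[471,-143,11],[471,-150,11],[471,-180,11]]).round().astype(int)])
E
python3 lay.py
```

```text
480 66.0 191.3
520 67.8 193.0
620 66.8 191.9
660 66.6 191.4
3 [-3.8  2.9  8.3] [ 0.22  0.33 -0.02] 41.6583
shaft z near pin? [array([ 470., -143.,   15.]), array([ 470., -150.,   16.]), array([ 472., -179.,   11.])]
```

Run:
```python
from h import *
R=Rt([.0022,1])
r.movel([470,-262,4],R,velocity=15)
r.command_gripper(60); r.hold(.2)
r.movel([470,-262,180],R,velocity=120); r.movel([420,-262,320],R,velocity=200); r.hold(.5)
s=r.get_obs(); print(s['time_s'],s['opening'],s['contact_force'].round(1))
S=load('scene'); cv2.imwrite('pics/fin.png',S['image'][...,::-1])
C=cloud(S); print([C[v,u].round(0) for u,v in proj(S,[[472,-143,11],[472,-290,22],[471,-400,14]]).round().astype(int)])
```

```text
45.75 59.69924213506303 [-0.1 -0.2  0.3]
[array([ 475., -143.,   15.]), array([ 469., -292.,   18.]), array([ 475., -399.,   20.])]
```

View pics/fin.png

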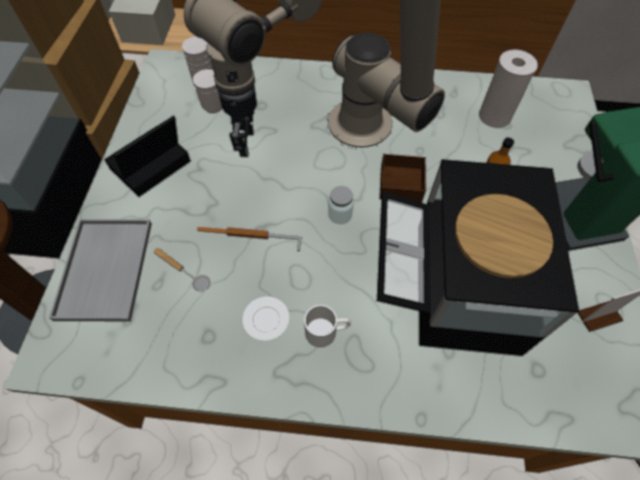

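The final view shows the hatch fully down (380–430, 195–305), the pole flat at (200–300, 230–245), and the bystanders where they were.

```bash
python3 -c "
from bench import r
print(r.hand_in())"
```

```text
the job is handed in; nothing more can be done
None
```

The job is handed in: the hatch was hooked and swung down to its stop, then the pole was unhooked and laid flat on the counter clear of the case, with the other things where they were, in about 46 s of the 64 s allowed.

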